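Refit the brake return spring of a banding wheel

ROBOT

A 7-joint arm with a two-finger parallel gripper is mounted at the origin on the work surface. World frame = base frame: x ahead of the robot, y to its left, z up, the work surface at z = 0. Lengths are in m, angles in rad, forces in N, time in s.
With the tool pointing down it reaches from about 0.4 to 0.875 m from the base axis. Payload 6.5 kg.
Tool frame: the origin (TCP) lies at the very end of the fingers, on their centre line; the grasp point (between the pads) lies 19 mm behind it; z points along the fingers, y is the line along which they close (so a half turn about z gives the same grasp; the last joint's range is limited). The gripper opens to 85 mm and grips with 20 to 120 N. Pads are 22 mm wide; open, the fingers measure 114 mm over their backs; the gripper's body (76 mm by 85 mm) begins 54 mm behind the grasp point. The pads swing forward as they close: fully open they stand 13 mm farther back than shut.
Start: joints at [-0.066, 0.536, -0.004, 1.538, 0.003, 1.067, -0.071], TCP at [0.65, 0, 0.231] pointing down, gripper open.
Joint ranges: [-2.7, 2.7], [-0.37, 2.16], [-1.27, 1.26], [0.24, 2.4], [-1.31, 4.45], [0.19, 1.91], [-2.76, 2.76]. Speed limits (rad/s): [2.39, 2.39, 3.14, 3.14, 3.14, 3.14, 3.14].

INTERFACE

Orientations are given as a rotation vector (axis times angle).
In Python, from bench import * gives the robot as it stands.
- The arm moves only by the tool play_rows, never from a script. Its argument "motion" is one flat list of numbers, 7 for each row, row after row: the shift along the tool's x, y, z in mm, then the turn, a rotation vector about the tool's x, y, z in rad, then the gripper's target within -1 to 1 (shut at 1, half-way at 0, fully open at -1). A call has 1 to 12 rows; each row is the pose to reach, as a shift and turn from the pose commanded when the call began, along the tool's axes at that moment; what a row does not reach only later rows make up. A row lasts 1/10 s, in which the tool goes at most 50 mm and 8.59 degrees, less where a joint would pass 70% of its speed; a pose out of reach is approached as far as the arm can. A call with a gripper value outside its range is refused whole. The fingers move at their own pace and stop on an object; the grip force is fixed at half the most. Time passes only in rows, so rows that repeat a pose let the fingers close. It gives the time, the measured TCP pose, the force, the opening and the grip force at its end, in the units of the state.
- state(): the state, without advancing time (a new reading comes with each control period).
- snapshot(name): name is "scene" or "side" or "wrist"; returns the picture (420x560x3 uint8, red, green, blue); there is no depth.
- get_calibration(name): a dict with "fov_y" (degrees; the focal length in pixels is half the picture's height over the tangent of half this angle, whatever the lens; pixels are square), "cx", "cy" (the principal point, pixels), "pose" (4x4, takes a point from camera to world coordinates). Camera axes: x right, y down, z forward; pixel columns grow to the right and rows downward; lengths in m; the calibration is good to about 2 mm. A picture is of the moment at which its call begins: read the wrist's pose just before it. get_calibration takes no time and is no camera call; for the wrist camera it gives the pose at the moment of the call.
- sign_off(): hands the job in; it is judged then, once.
The state is a dict: "t": time; "joints": joint angles; "qvel": joint speeds; "tau": joint torques, N m; "position": TCP position; "orientation": TCP orientation; "ft_force": force on the tool from outside, world axes, zero at the start; "moment": the same for the moment, N m; "width": finger opening in m; "gripper_force": force on a finger pad.
Only numpy, scipy, OpenCV 4.12 (cv2) and the standard library are available. Lean on these libraries where they do the work, as an engineer would, in place of code of your own. Each camera call takes 0.05 s, during which the arm holds its last target. There are 200 camera calls.

TASK

Refit the brake return spring of the potter's banding wheel: drop the pin of its hook fully into the hole of the anchor plate, then stretch the spring and put its eye down over the brake arm's post, under the head, and let go so that the spring stays stretched and draws the arm to its stop. The plate is bolted somewhere along its slots, so feel gently for the hole; do not force the spring or pull it out more than about 6 cm, and leave the bowl, the jar and the brush alone.

Things in the scene. Friction and masses are not known exactly. Their poses are not given: they have to be found in the camera images.
- wheel_base: Grey cast base of a banding wheel, 250 x 270 x 14 mm, fixed; wheel head 150 mm across centred at (70, -130) mm, top at 50 mm. Origin on the table, 11 mm ahead of slot; x level from hole to post, z up. At x = 44 to 132 mm a grey spring rest 40 mm wide, top 28 mm over the table, level with the anchor plate's top.
- slot (a point): Level of the anchor plate's top (28 mm over the table), at the back end of its adjustment. The steel plate reaches 22 mm behind and 30 mm ahead of its hole, is 44 mm wide, 14 mm thick. Its square hole, 9 x 9 mm, right through, is centred on the x line through this point, anywhere from 3 to 19 mm ahead (+x), different each time and not measured. Axes as wheel_base.
- post (a point): Middle of the neck of the upright post on the brake arm's free end, 31.5 mm over the table. Neck 7 mm in diameter, from 25 mm (arm's top) to 37 mm over the table; above it a head 11 mm in diameter, tapered on top, up to 43 mm. With the arm at its stop the post is 181 mm along x from slot. It moves with the arm.
- brake_arm (a joint): Angle of the dark steel brake arm about its upright pivot, 90 mm from the post towards the wheel (-y of the base). 0 = at its stop (shoe off the wheel, post nearest the hole); grows to 0.25 as the post moves away from the hole. Light friction, about 1 N at the post.
- spring: Hook end of the loose tension spring (0.1 kg), lying on the bat, hook over its edge. Origin on the pin's axis, level with the blocks' undersides; x runs to the eye, z up. Black hook block at x = 8 to 34 mm, 14 mm wide (12 at the upper tab), 28 mm high; coil 66 mm long, 16 mm thick; like eye block at 100 to 126 mm; eye at 138 mm. The coil bends up and down at x = 34, z = 8 mm.
- pin (a point): Lower tip of the hook's pin, a steel rod 6 mm in diameter that points straight down, 12 mm below the spring's origin; tip slightly tapered. Fully home it is 12 mm below the plate's top, the block's underside on the plate. Pressing the spring on the wheel with over 35 N counts as forcing it.
- hook_grip (a point): Middle of the hook-end block, 14 mm above its underside: where to grip to place the hook, fingers closing across y of the spring.
- eye_grip (a point): Middle of the eye-end block, 14 mm above its underside: where to grip to stretch the spring, fingers closing across its y. The block's x axis points on to the eye. The block is 28 mm high.
- eye (a point): Centre of the eye, a level steel ring of 16 mm inner and 25 mm outer diameter, 4.6 mm thick, 25 mm beyond eye_grip along x; this point is 2.5 mm above the block's underside.
- stretch (a joint): Extension of the spring in metres, 0 at rest, stop at 0.075. Stiffness 220 N/m (about 11 N at 50 mm). Beyond 0.065 counts as overstretched.
- bat: Plywood bat (work board) 130 x 120 x 18 mm, fixed, on which the spring lies; origin at the centre of its underside.
- bowl: Loose terracotta bowl 110 mm across, 50 mm high; a bystander. Origin under its centre.
- jar: Loose white jar 60 mm across, 80 mm high; a bystander. Origin under its centre.
- brush: Loose brush 180 mm long; a bystander. Origin under its middle.

How it is judged:
On the way:
1. the hook's pin is home in the anchor plate's hole (z of pin in the frame of slot below -0.009 m and x of pin in the frame of slot between -0.003 and 0.025 m and y of pin in the frame of slot between -0.005 and 0.005 m), for 0.2 s.
At the end, for the whole second after the job is handed in: The pin is in the hole (tip at least 7 mm below the plate's top), the eye surrounds the post's neck below its head (centres within 7 mm), the spring is stretched by more than 12 mm, the brake arm is at its stop (within 0.02 rad) and everything is still and released (z of pin in the frame of slot below -0.007 m and x of pin in the frame of slot between -0.003 and 0.025 m and y of pin in the frame of slot between -0.005 and 0.005 m and horizontal distance between eye and post below 0.007 m and z of eye in the frame of post between -0.01 and 0.0055 m and value of joint stretch above 0.012 m and value of joint brake_arm below 0.02 rad and linear speed of spring below 0.02 m/s); the robot touches nothing.
It fails at once if the spring is forced against the wheel's base, plate or arm with more than 35 N (contact force between spring and wheel_base above 35 N).
It fails at once if the spring is stretched by more than 65 mm (value of joint stretch above 0.065 m).
It fails at once if the bowl is moved by more than 30 mm (distance of bowl from where it was at the start of the episode above 0.03 m).
It fails at once if the jar is moved by more than 30 mm (distance of jar from where it was at the start of the episode above 0.03 m).
It fails at once if the brush is moved by more than 30 mm (distance of brush from where it was at the start of the episode above 0.03 m).
It also fails if it takes over 61 s, if anything falls off the work surface, if the arm or the gripper's body presses on something with over 40 N, if the wrist force passes 120 N, or if a joint passes its speed limit or range.

## Working session

There is one attempt and no reset: what is moved stays moved. The work goes in short steps, Python scripts to look and compute and a tool call to move; the robot and the scene stay as the last step left them, time stands still between calls to the robot, and variables do not carry over. Pictures are saved under pics/ and viewed, at most 10 in all, crops included, and the job is handed in when it is done.

Besides the shell and the picture viewer there is one more tool, called after ">>>" as name(argument=value, ...) on one line, values as JSON. play_rows: Moves the arm, as the interface text tells. Its arguments: {"type":"object","properties":{"motion":{"type":"array"}},"required":["motion"]}

```bash
mkdir -p pics; ls; python3 - <<'E'
from bench import *
import cv2,numpy as np
s=state();print(s)
for n in("scene","side"):
    im=snapshot(n);cv2.imwrite(f"pics/{n}0.png",im[:,:,::-1]);c=get_calibration(n);print(n,c)
im=snapshot("wrist");cv2.imwrite("pics/wrist0.png",im[:,:,::-1]);print(get_calibration("wrist"))
a=[cv2.imread(f"pics/{n}0.png") for n in("scene","side")]
E
```

```text
pics
{'t': 0.0, 'joints': array([-0.06619912,  0.53720354, -0.00442226,  1.53885679,  0.00262111,
        1.0672909 , -0.07120081]), 'qvel': array([ 0.00136778, -0.00090055, -0.00124433, -0.00068632, -0.00152171,
        0.0008089 ,  0.0010135 ]), 'tau': array([-4.51575825e-04, -5.83398092e+01,  1.04865700e+00, -2.59097242e+01,
        1.23920938e-02,  9.44124302e-03, -7.87308863e-06]), 'position': array([ 6.49375000e-01, -3.48659335e-05,  2.30395400e-01]), 'orientation': array([-2.22057181e+00, -2.22071914e+00,  2.11128510e-03]), 'ft_force': array([-0.38372539,  0.0472535 , -0.06989692]), 'moment': array([ 0.06518635, -0.00646794,  0.03539612]), 'gripper_force': 0.0, 'width': 0.08520537200827556}
scene {'fov_y': 51.69254866228342, 'cx': 279.73868939238673, 'cy': 216.22805508432347, 'pose': array([[ 0.36507474,  0.66918613, -0.64723285,  1.28895791],
       [ 0.9309727 , -0.26002208,  0.25627787, -0.29345591],
       [ 0.00320277, -0.69611669, -0.71792151,  0.83820135],
       [ 0.        ,  0.        ,  0.        ,  1.        ]])}
side {'fov_y': 57.081042103947304, 'cx': 284.13616577832886, 'cy': 215.06272787528465, 'pose': array([[-0.96670497, -0.10725421,  0.23233174,  0.37654253],
       [-0.25538174,  0.46176432, -0.84944328,  0.84490982],
       [-0.01617614, -0.88049432, -0.47378062,  0.5191589 ],
       [ 0.        ,  0.        ,  0.        ,  1.        ]])}
{'fov_y': 58.454735887808596, 'cx': 274.0297563097754, 'cy': 206.0260585443999, 'pose': array([[ 9.99999768e-01,  1.56623847e-04, -6.63177505e-04,
         6.50196248e-01],
       [-4.78915080e-05, -9.54665607e-01, -2.97680327e-01,
         7.61839148e-02],
       [-6.79736593e-04,  2.97680290e-01, -9.54665377e-01,
         3.73452068e-01],
       [ 0.00000000e+00,  0.00000000e+00,  0.00000000e+00,
         1.00000000e+00]])}
```

View pics/scene0.png

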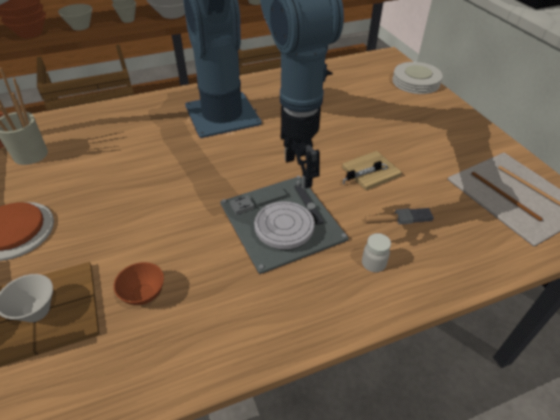

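View pics/wrist0.png

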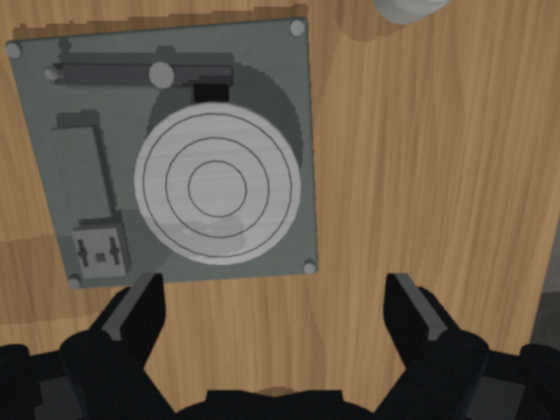

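```bash
cat > h.py <<'E'
from bench import *
import cv2,numpy as np
def K(c):
    f=210/np.tan(np.radians(c["fov_y"])/2); return f
def ray(c,u,v):
    f=K(c);d=np.array([(u-c["cx"])/f,(v-c["cy"])/f,1.]);P=np.array(c["pose"]);return P[:3,3],P[:3,:3]@d
def onz(c,u,v,z):
    o,d=ray(c,u,v);return o+d*(z-o[2])/d[2]
def px(c,p):
    P=np.array(c["pose"]);q=P[:3,:3].T@(np.array(p)-P[:3,3]);f=K(c);return q[:2]/q[2]*f+[c["cx"],c["cy"]]
def snap(n,f=None):
    c=get_calibration(n);im=snapshot(n)[:,:,::-1].copy()
    if f:cv2.imwrite(f"pics/{f}.png",im)
    return c,im
E
python3 - <<'E'
from h import *
np.set_printoptions(precision=4,suppress=True)
c=get_calibration("wrist")
C=[onz(c,*p,.014) for p in[(8,45),(305,19),(317,268),(72,287)]]
for i in range(4):print(C[i],np.linalg.norm(C[i]-C[(i+1)%4]))
print("hole",onz(c,100,257,.028),"post",onz(c,50,73,.043),"wheel",onz(c,217,184,.05),"pivot?",onz(c,162,75,.04))
cs=get_calibration("side");print(px(cs,C[0]),px(cs,C[3]),px(cs,C[2]))
s=get_calibration("scene");print("bat",onz(s,370,170,.018));print(*[px(s,k) for k in C])
a=cv2.imread("pics/side0.png");b=cv2.imread("pics/scene0.png")[140:210,310:430]
cv2.imwrite("pics/cmb.png",np.vstack([cv2.resize(a,(560,420))[:, :],]))
cv2.imwrite("pics/b.png",cv2.resize(b,None,fx=5,fy=5,interpolation=2))
E
```

```text
[0.4145 0.1134 0.014 ] 0.2632053924605267
[0.6768 0.1342 0.014 ] 0.23945923709973624
[ 0.6954 -0.1045  0.014 ] 0.2637963136035687
[ 0.4326 -0.1272  0.014 ] 0.24124940755090737
hole [ 0.4747 -0.0853  0.028 ] post [0.4639 0.0889 0.043 ] wheel [ 0.5994 -0.0042  0.05  ] pivot? [0.5559 0.0874 0.04  ]
[354.4445 260.7661] [356.5802 211.4441] [264.283  205.4671]
bat [0.4693 0.3161 0.018 ]
[299.2677 175.9527] [347.6893 237.1328] [261.3428 270.1507] [221.1986 200.6991]
```

View pics/side0.png

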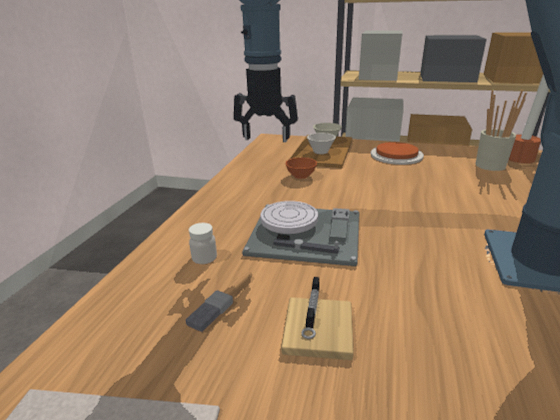

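>>> play_rows(motion=[-13,-45,10,0,0,0,-1,-26,-90,20,0,0,0,-1,-40,-135,30,0,0,0,-1,-50,-175,40,0,0,0,-1,-50,-175,40,0,0,0,-1,-50,-175,40,0,0,0,-1])

```text
t: 0.75
position: [0.4744, -0.0503, 0.1913]
orientation: [-2.222, -2.22, 0.0]
ft_force: [0.8, 0.4, -0.2]
width: 0.0849
gripper_force: 0.0
```

```bash
python3 - <<'E'
from h import *
c,im=snap("wrist","w1");np.save("w1.npy",c["pose"])
print(state()["position"],state()["t"]);print(c["pose"].round(4))
E
```

```text
[ 0.47587309 -0.04986366  0.1917122 ] 0.8
[[ 1.000e+00 -9.000e-04  1.000e-04  4.749e-01]
 [-8.000e-04 -9.547e-01 -2.976e-01  2.590e-02]
 [ 4.000e-04  2.976e-01 -9.547e-01  3.341e-01]
 [ 0.000e+00  0.000e+00  0.000e+00  1.000e+00]]
```

View pics/w1.png

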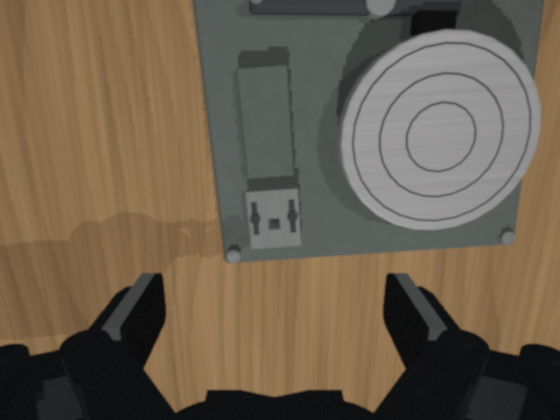

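>>> play_rows(motion=[45,-3,0,0,0,0,-1,90,-6,0,0,0,0,-1,135,-8,0,0,0,0,-1,165,-10,0,0,0,0,-1,165,-10,0,0,0,0,-1,165,-10,0,0,0,0,-1])

```text
t: 1.4
position: [0.4661, 0.1162, 0.1915]
orientation: [2.218, 2.224, 0.002]
ft_force: [-0.4, -0.6, -0.4]
width: 0.0856
gripper_force: 0.0
```

```bash
python3 - <<'E'
from h import *
c,im=snap("wrist","w2");np.save("w2.npy",c["pose"])
print(state()["position"],state()["t"])
c1=dict(c);c1["pose"]=np.load("w1.npy")
w1=cv2.imread("pics/w1.png")
g=cv2.cvtColor(w1,cv2.COLOR_BGR2GRAY);r=g[216:233,266:284];print(r.shape)
m=(r<75).astype(np.uint8);M=cv2.moments(m,True);print(m.sum(),266+M["m10"]/M["m00"],216+M["m01"]/M["m00"],r.min(),r.max())
print("hole",onz(c1,266+M["m10"]/M["m00"],216+M["m01"]/M["m00"],.028))
print("plate",[onz(c1,*p,.028) for p in[(247,192),(298,189),(301,246),(251,249)]])
E
```

```text
[0.46599936 0.11491448 0.19142645] 1.45
(17, 18)
76 274.11842105263156 223.1578947368421 51 125
hole [ 0.47503621 -0.08504686  0.028     ]
plate [array([ 0.45215633, -0.05706684,  0.028     ]), array([ 0.49517775, -0.05448929,  0.028     ]), array([ 0.49877524, -0.10651777,  0.028     ]), array([ 0.4545368, -0.1093544,  0.028    ])]
```

View pics/w2.png

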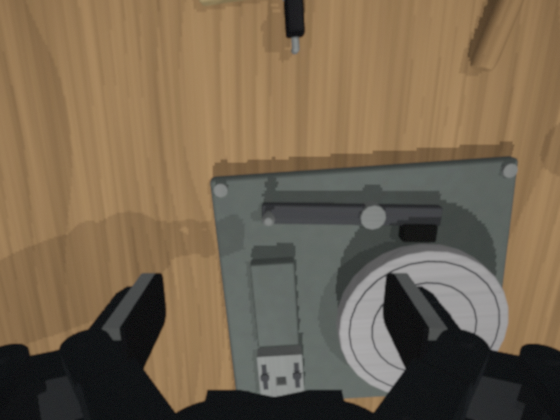

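>>> play_rows(motion=[50,0,0,0,0,0,-1,100,5,0,0,0,0,-1,150,5,0,0,0,0,-1,200,5,0,0,0,0,-1,230,5,0,0,0,0,-1,230,5,0,0,0,0,-1,230,5,0,0,0,0,-1])

```text
t: 2.15
position: [0.4708, 0.344, 0.1909]
orientation: [2.222, 2.22, -0.001]
ft_force: [0.2, 0.7, -0.3]
width: 0.0851
gripper_force: 0.0
```

```bash
python3 - <<'E'
from h import *
c,im=snap("wrist","w3");np.save("w3.npy",c["pose"])
print(state()["position"],state()["t"]);print(c["pose"])
E
```

```text
[0.47107447 0.34292417 0.19097973] 2.2
[[ 9.99999239e-01 -1.17167300e-03  3.87049658e-04  4.71384620e-01]
 [-1.00268469e-03 -9.54393695e-01 -2.98549274e-01  4.20359141e-01]
 [ 7.19199877e-04  2.98548659e-01 -9.54394143e-01  3.33724877e-01]
 [ 0.00000000e+00  0.00000000e+00  0.00000000e+00  1.00000000e+00]]
```

View pics/w3.png

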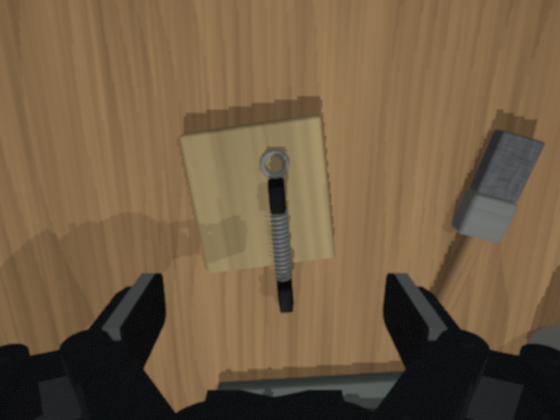

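```bash
python3 - <<'E'
from h import *
np.set_printoptions(precision=4,suppress=True)
c=get_calibration("wrist");c2=dict(c);c2["pose"]=np.load("w2.npy")
w2=cv2.imread("pics/w2.png");w3=cv2.imread("pics/w3.png")
post=onz(c2,268.5,215,.043);print("post",post, onz(c2,268.5,218,.040)); print("pivot",onz(c2,373,216,.04))
H=np.array([.475,-.085]);d=post[:2]-H;print("dist",np.linalg.norm(d),"yaw",np.arctan2(d[1],d[0]),"base left edge",[onz(c2,*p,.014) for p in[(212,180),(234,390),(516,158)]])
eye=onz(c,274,164,.0205);print("eye",eye)
m=(cv2.cvtColor(w3,cv2.COLOR_BGR2GRAY)<28).astype(np.uint8);m[:,:255]=0;m[:,310:]=0;m[330:]=0
n,l,st,ce=cv2.connectedComponentsWithStats(m)
for i in range(1,n):
  if st[i,4]>60:
    cn=cv2.findContours((l==i).astype(np.uint8),0,2)[0][0];b=cv2.minAreaRect(cn);print(st[i],ce[i],b)
    bx=cv2.boxPoints(b);print([onz(c,*p,.046)[:2] for p in bx])
E
```

```text
post [0.4625 0.0939 0.043 ] [0.4624 0.0903 0.04  ]
pivot [0.549  0.0922 0.04  ]
dist 0.17938164799356945 yaw 1.6407158525250478 base left edge [array([0.4127, 0.1164, 0.014 ]), array([ 0.4253, -0.1107,  0.014 ]), array([0.6752, 0.1363, 0.014 ])]
eye [0.4718 0.3584 0.0205]
[269 178  16  35 472] [276.6208 195.2648] ((276.567626953125, 195.37940979003906), (34.12994384765625, 14.112157821655273), 85.60128784179688)
[array([0.4672, 0.3515]), array([0.4783, 0.3523]), array([0.4805, 0.3242]), array([0.4691, 0.3233])]
[278 281  14  30 230] [285.3304 291.787 ] ((284.942626953125, 295.868896484375), (29.061973571777344, 12.76554012298584), 84.80557250976562)
[array([0.4743, 0.2609]), array([0.4852, 0.2619]), array([0.4878, 0.2335]), array([0.4766, 0.2324])]
```

>>> play_rows(motion=[-30,3,15,0,0,-0.02,-1,-60,6,40,0,0,-0.05,-1,-97,10,70,0,0,-0.08,-1,-97,10,100,0,0,-0.08,-1,-97,10,100,0,0,-0.08,-1,-97,10,100,0,0,-0.08,-1,-97,10,100,0,0,-0.08,-1])

```text
t: 2.9
position: [0.4811, 0.249, 0.093]
orientation: [2.13, 2.308, 0.004]
ft_force: [-0.9, 0.3, 0.7]
width: 0.0853
gripper_force: 0.0
```

```bash
cat >> h.py <<'E'
from scipy.spatial.transform import Rotation as R
def tool(p,s=None):
    s=s or state();return R.from_rotvec(s["orientation"]).as_matrix().T@(np.array(p)-s["position"])*1e3
E
python3 - <<'E'
from h import *
np.set_printoptions(precision=4,suppress=True)
s=state();c,im=snap("wrist","w4")
print(s["position"],s["t"],R.from_rotvec(s["orientation"]).as_matrix())
print("tcp px",px(c,s["position"]))
cv2.imwrite("pics/w4c.png",cv2.resize(im[100:400,150:410],None,fx=2,fy=2))
E
```

```text
[0.4811 0.249  0.093 ] 2.9 [[-0.0802  0.9968  0.0024]
 [ 0.9968  0.0802  0.0016]
 [ 0.0014  0.0025 -1.    ]]
tcp px [272.6883 277.2361]
```

View pics/w4c.png

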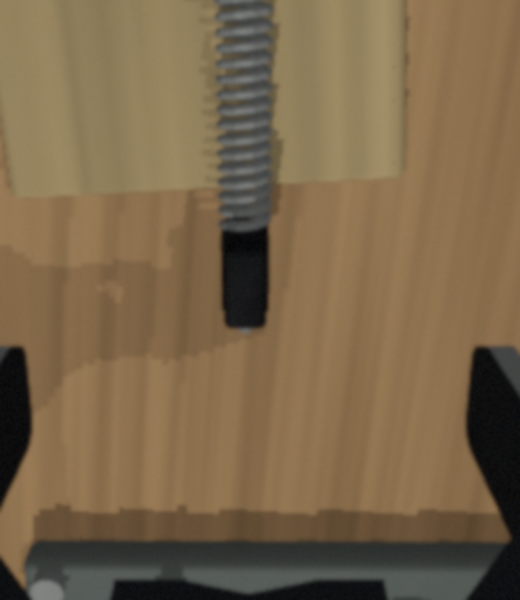

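```bash
python3 - <<'E'
from h import *
np.set_printoptions(precision=4,suppress=True)
c=get_calibration("wrist")
for p,z in[((272.5,262.5),.046),((272.5,216),.018),((272.5,232),.046),((272.5,263),.044)]:
    q=onz(c,*p,z);print(q,tool(q))
im=cv2.imread("pics/w4.png");g=cv2.cvtColor(im,cv2.COLOR_BGR2GRAY)
print(g[205:275:2,272]); 
for v in(240,255):print(v,g[v,255:292])
E
```

```text
[0.4822 0.2333 0.046 ] [-15.9322  -0.2421  46.9883]
[0.4808 0.2511 0.018 ] [ 1.8062 -0.3092 75.0156]
[0.4808 0.2514 0.046 ] [ 2.207  -0.2185 47.0164]
[0.4823 0.2321 0.044 ] [-17.21    -0.2502  48.9863]
[ 79  77  42  70  84  59  12   8   9   9  13  17  21  20  22  22  22  22
  27  26  25  25  25  23  22  22  22  25  22  54 108 104 109 116 115]
240 [105 104 104 101  95  75  39  14  20  22  22  25  25  25  26  24  23  24
  25  25  22  23  19  21  18  19  17  18  32  67  95 109 109 108 107 106
 106]
255 [105 103 100 100  98  91  71  44  22  22  27  24  27  24  23  25  24  22
  21  21  22  19  21  20  20  17  15  27  60  91 106 108 107 108 108 111
 115]
```

>>> play_rows(motion=[-4,0,30,0,0,0,-1,-4,0,60,0,0,0,-1,-4,0,72,0,0,0,-1,-4,0,72,0,0,0,-1,-4,0,72,0,0,0,0,-4,0,72,0,0,0,1,-4,0,72,0,0,0,1,-4,0,72,0,0,0,1,-4,0,72,0,0,0,1,-4,0,72,0,0,0,1])

```text
t: 3.95
position: [0.4806, 0.244, 0.0197]
orientation: [2.131, 2.308, 0.001]
ft_force: [-0.5, -1.2, 3.3]
width: 0.0121
gripper_force: 61.7
```

>>> play_rows(motion=[0,0,-15,0,0,0,1,0,0,-35,0,0,0,1,0,0,-60,0,0,0,1,0,0,-80,0,0,0,1,0,0,-80,0,0,0,1,0,0,-80,0,0,0,1])

```text
t: 4.55
position: [0.4804, 0.244, 0.0999]
orientation: [2.131, 2.308, 0.001]
ft_force: [-0.1, -0.1, -0.5]
width: 0.0125
gripper_force: 61.2
```

```bash
python3 - <<'E'
from h import *
s=state();c,im=snap("wrist");c2,a=snap("side");c3,b=snap("scene")
print(s["position"],s["t"],s["width"],px(c2,s["position"]),px(c3,s["position"]))
u,v=px(c2,s["position"]).astype(int);A=a[v-45:v+75,u-70:u+70]
u,v=px(c3,s["position"]).astype(int);B=b[v-45:v+75,u-70:u+70]
o=np.hstack([cv2.resize(im[120:360,150:410],(390,360)),np.vstack([cv2.resize(A,(210,180)),cv2.resize(B,(210,180))])])
cv2.imwrite("pics/w5.png",cv2.resize(o,(800,480),interpolation=cv2.INTER_CUBIC));cv2.imwrite("pics/w5raw.png",im)
E
```

```text
[0.48040882 0.24400334 0.09987773] 4.55 0.012478011127684402 [315.64597013 257.48532026] [353.5538296  155.49803553]
```

View pics/w5.png

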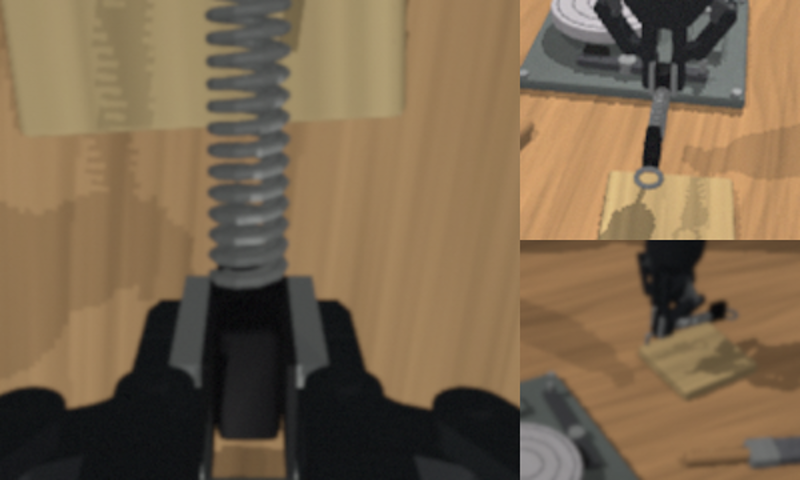

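```bash
python3 - <<'E'
from h import *
c=get_calibration("wrist")
g=cv2.cvtColor(cv2.imread("pics/w5raw.png"),cv2.COLOR_BGR2GRAY);print(g[250:352:2,274])
for v in(338.5,285):
  for z in(.1262,):print(v,tool(onz(c,274,v,z)))
s=state();print(tool([.475,-.085,.028]),s["joints"])
E
```

```text
[ 96  81  46  80  83  95  87  40  10  15   9  10  10  10  14   9  10  12
  18  26  26  27  29  26  28  29  30  29  30  29  32  31  32  34  32  32
  33  32  33  34  31  32  30  30  37  92 117  91  86  87  86]
338.5 [ -9.84611817   0.54131251 -27.72301966]
285 [ 11.8137917    0.54400505 -27.74051031]
[-327.10862561  -30.72063517   70.78535753] [-0.44516289  0.54090488 -0.13933015  1.92323732  0.11293399  0.68672526
 -0.57231921]
```

>>> play_rows(motion=[-30,-3,0,0,0,0,1,-75,-8,0,0,0,0,1,-120,-12,0,0,0,0,1,-165,-17,0,0,0,0,1,-210,-22,0,0,0,0,1,-255,-26,0,0,0,0,1,-290,-30,0,0,0,0,1,-307,-32,0,0,0,0,1,-307,-32,0,0,0,0,1,-307,-32,20,0,0,0,1,-307,-32,45,0,0,0,1,-307,-32,45,0,0,0,1])

```text
t: 5.9
position: [0.4705, -0.0629, 0.0518]
orientation: [-2.125, -2.307, 0.005]
ft_force: [-1.3, 0.6, -1.2]
width: 0.0125
gripper_force: 61.2
```

```bash
python3 - <<'E'
from h import *
np.set_printoptions(precision=4,suppress=True)
s=state();c,im=snap("wrist");c2,a=snap("side");c3,b=snap("scene")
print(s["position"],s["t"],s["width"],s["ft_force"],R.from_rotvec(s["orientation"]).as_matrix())
u,v=px(c2,s["position"]).astype(int);A=a[v-45:v+75,u-70:u+70]
u,v=px(c3,s["position"]).astype(int);B=b[v-35:v+35,u-40:u+42]
o=np.hstack([cv2.resize(im[120:360,150:410],(390,360)),np.vstack([cv2.resize(A,(210,180)),cv2.resize(B,(210,180))])])
cv2.imwrite("pics/w6.png",cv2.resize(o,(800,480),interpolation=cv2.INTER_CUBIC));cv2.imwrite("pics/w6raw.png",im)
E
```

```text
[ 0.4705 -0.0629  0.0518] 5.9 0.012454397033426946 [-1.2957  0.6423 -1.2461] [[-0.0818  0.9966 -0.0058]
 [ 0.9966  0.0818  0.0011]
 [ 0.0016 -0.0057 -1.    ]]
```

View pics/w6.png

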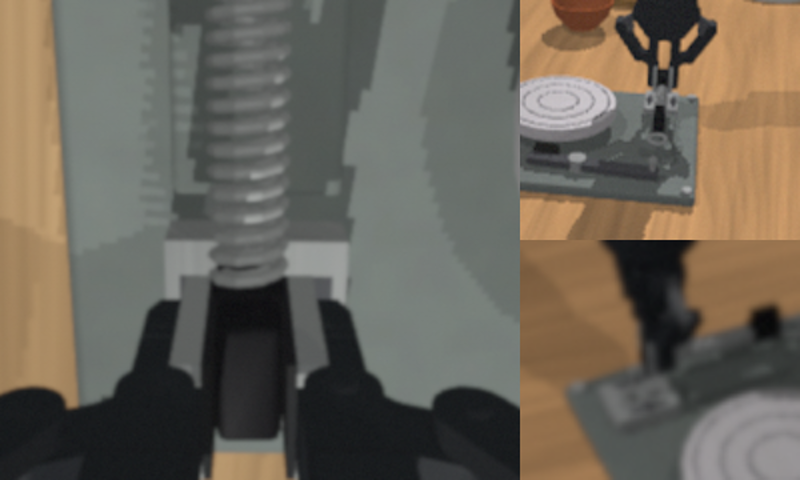

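```bash
python3 - <<'E'
from h import *
c=get_calibration("wrist");g=cv2.cvtColor(cv2.imread("pics/w6raw.png"),cv2.COLOR_BGR2GRAY)
print(g[225:250,240],g[225:250,315]);print(g[250,225:240],g[250,315:332])
for p in[(232.5,240),(325,240),(233,250),(324.5,250),(239,237.5),(315,237.5)]:print(p,tool(onz(c,*p,.028)))
print(tool([.475,-.085,.028]))
for v in(338.5,285):print(tool(onz(c,274,v,state()["position"][2]+.0263)))
E
```

```text
[ 71  72  73  74  77  83  87  87  87  86  87  88  90  89  99 121 138 142
 142 142 142 143 142 143 143] [ 86  85  85  84  85  89  92  94  93  93  91  92  92  92  94 111 137 153
 157 157 157 157 158 158 158]
[114 114 114 114 113 115 119 130 139 143 143 143 143 145 144] [158 159 158 159 159 158 158 156 148 136 128 125 126 125 125 124 125]
(232.5, 240) [  5.94044397 -19.63681753  26.71222101]
(325, 240) [ 5.91779309 25.40493223 26.71483148]
(233, 250) [  0.64782746 -19.5665105   26.71046459]
(324.5, 250) [ 0.62423471 25.37196833 26.71306874]
(239, 237.5) [  7.24790629 -16.43567757  26.71284198]
(315, 237.5) [ 7.2295376  20.49251527 26.71498228]
[-2.14130312e+01  2.11147642e-02  2.67042649e+01]
[-10.92192297   0.53460332 -26.30360345]
[ 10.99091118   0.53971813 -26.29631416]
```

```bash
python3 - <<'E'
from h import *
s=state();print(s["t"],s["position"],s["qvel"].round(3),s["orientation"])
c,im=snap("wrist","w7");s=state();print(s["t"],s["position"],s["ft_force"],s["orientation"])
g=cv2.cvtColor(im,cv2.COLOR_BGR2GRAY).astype(int)
print(g[225:250,240]);print(g[250,225:240],g[250,315:332],g[300,254:296])
E
```

```text
6.05 [ 0.47323849 -0.06366845  0.05471138] [ 0.004 -0.018  0.002 -0.007  0.001 -0.001  0.002] [-2.12915365e+00 -2.30976618e+00 -4.21242510e-04]
6.1 [ 0.47361935 -0.06395863  0.05506717] [-0.32421017  0.3953191  -1.18731583] [2.12928867e+00 2.30896202e+00 1.31528983e-03]
[ 76  83  85  85  86  85  86  87  87  92 111 133 141 142 143 144 144 143
 144 143 144 144 144 144 145]
[112 118 129 137 140 141 142 142 143 143 141 142 145 146 147] [156 150 136 126 123 123 123 123 123 124 124 124 123 124 126 125 125] [20 22 20 18 17 18 18 16 19 22 22 30 36 38 37 40 38 37 38 38 39 38 40 37
 37 35 37 36 35 37 34 31 33 24 22 21 19 21 25 24 20 23]
```

```bash
python3 - <<'E'
from h import *
c=get_calibration("wrist")
for p in[(226.7,250),(317,250),(240,235.3)]:print(p,tool(onz(c,*p,.028)))
print(tool([.475,-.085,.028]));s=state();print(s["position"])
for v in(338.5,285):print(tool(onz(c,274,v,s["position"][2]+.0263)))
E
```

```text
(226.7, 250) [  0.53503344 -22.70140669  27.04239414]
(317, 250) [ 0.49543094 21.73778965 27.0909809 ]
(240, 235.3) [  8.29425206 -15.94819257  27.05016427]
[-21.08546304  -0.35430743  27.06575142]
[ 0.47361935 -0.06395863  0.05506717]
[-10.88814407   0.53985898 -26.29996761]
[ 11.0277002    0.54306582 -26.29887291]
```

>>> play_rows(motion=[-0.5,-1,5,0,0,0,1,-0.5,-1,10,0,0,0,1,-0.5,-1,13,0,0,0,1,-0.5,-1,14,0,0,0,1,-0.5,-1,15,0,0,0,1,-0.5,-1,15,0,0,0,1,-0.5,-1,15,0,0,0,1])

```text
t: 6.8
position: [0.4721, -0.0652, 0.0394]
orientation: [2.131, 2.308, 0.0]
ft_force: [0.3, -0.4, -1.0]
width: 0.0125
gripper_force: 61.2
```

>>> play_rows(motion=[0,0,1,0,0,0,1,0,0,2,0,0,0,1,0,0,3,0,0,0,1,0,0,3,0,0,0,1,0,0,3,0,0,0,1])

```text
t: 7.3
position: [0.472, -0.0651, 0.0363]
orientation: [-2.131, -2.308, 0.0]
ft_force: [0.5, 0.3, -1.0]
width: 0.0122
gripper_force: 61.2
```

>>> play_rows(motion=[0,0,1.5,0,0,0,1,0,0,3,0,0,0,1,0,0,4.5,0,0,0,1,0,0,5,0,0,0,1,0,0,5,0,0,0,1,0,0,5,0,0,0,1])

```text
t: 7.9
position: [0.472, -0.0651, 0.0313]
orientation: [-2.131, -2.309, 0.0]
ft_force: [-0.6, 0.2, -0.8]
width: 0.0121
gripper_force: 61.2
```

>>> play_rows(motion=[0,0,0.5,0,0,0,1,0,0,1,0,0,0,1,0,0,1.5,0,0,0,1,0,0,1.5,0,0,0,1,0,0,1.5,0,0,0,1])

```text
t: 8.4
position: [0.472, -0.0651, 0.03]
orientation: [2.131, 2.308, -0.0]
ft_force: [-1.1, -0.3, 4.9]
width: 0.0118
gripper_force: 62.1
```

>>> play_rows(motion=[0,0,0,0,0,0,0.4,0,0,0,0,0,0,0.4,0,0,0,0,0,0,0.3,0,0,-10,0,0,0,0.3,0,0,-35,0,0,0,0.2,20,0,-70,0,0,0,0.2,60,0,-90,0,0,0,0.2,80,0,-100,0,0,0,-0.2,80,0,-100,0,0,0,-0.2,80,0,-100,0,0,0,-0.2,80,0,-100,0,0,0,-0.2])

```text
t: 9.5
position: [0.4652, 0.0133, 0.1295]
orientation: [-2.132, -2.307, 0.002]
ft_force: [-0.5, -0.1, -0.1]
width: 0.0508
gripper_force: 0.0
```

```bash
python3 - <<'E'
from h import *
s=state();c,im=snap("wrist","w8");print(s["position"],s["t"],s["width"],s["qvel"].round(3)); np.save("w8.npy",c["pose"])
cv2.imwrite("pics/w8c.png",cv2.resize(im[100:400,150:410],None,fx=2,fy=2))
E
```

```text
[0.46522679 0.01326284 0.12947106] 9.5 0.050817857207456255 [ 0.006  0.01   0.002 -0.001 -0.    -0.001 -0.002]
```

View pics/w8c.png

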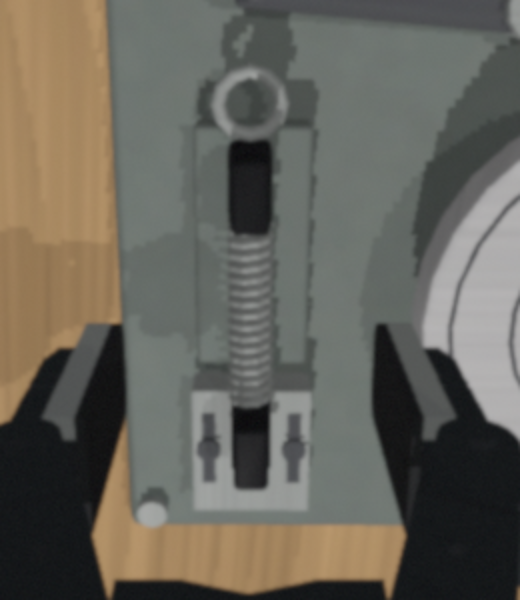

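```bash
python3 - <<'E'
from h import *
np.set_printoptions(linewidth=220,precision=4,suppress=True)
c=get_calibration("wrist");c2=dict(c);c2["pose"]=np.load("w2.npy")
post=np.array([.4625,.0939,.043]);print("px in w8",px(c,post))
g=cv2.cvtColor(cv2.imread("pics/w2.png"),cv2.COLOR_BGR2GRAY);print(g[200:232:2,256:286:2])
u,v=px(c,post).astype(int);g=cv2.cvtColor(cv2.imread("pics/w8.png"),cv2.COLOR_BGR2GRAY);print(u,v);print(g[max(0,v-24):v+30:3,u-30:u+32:3])
g=g.astype(int);print("eyeblock col",g[166:224:2,275])
for p,z in[((275,217),.056),((275,151.5),.0305),((275,190),.056)]:q=onz(c,*p,z);print(q,tool(q))
print("hook",[tool(onz(c,275,100+y/2,.056)) for y in(489,440)],tool([.475,-.085,.028]))
E
```

```text
px in w8 [279.3556  80.7424]
[[101 102 102  99  75  72  70  70  71  70  71  72  69  72  71]
 [101 102  98  82  56  53  54  54  54  54  55  53  54  55  55]
 [102  99  90  62  45  44  44  42  43  45  45  46  44  43  43]
 [100  96  87  62  62  50  50  49  47  56  64  62  60  62  61]
 [101  93  86  63  60  48  48  49  51  61  70  68  69  70  71]
 [ 97  91  86  65  59  53  57  57  66  68  70  70  69  69  69]
 [ 91  89  87  62  59  68  74  73  71  70  70  70  70  69  68]
 [ 91  91  86  63  70  76  80  81  76  71  69  70  70  69  70]
 [ 90  90  89  71  77  82  85  85  85  75  70  71  71  70  69]
 [ 90  89  89  82  87 106 115 106  92  84  72  72  71  71  71]
 [ 94  95  93  92 107 128 132 127 108  90  74  73  73  72  73]
 [103 101 101  98 115 131 133 131 115  88  74  76  75  75  75]
 [105 104 104 103 111 124 129 124 111  99  95  95  95  94  95]
 [105 103 103 103 105 107 110 108 104 105 104 105 105 103 103]
 [104 101 102 102 103 102 103 102 103 104 104 104 103 102 103]
 [103 102 102 101 102 102 101 101 103 103 104 104 103 103 103]]
279 80
[[113 113 112 113 112 113 111 112 112 110  81  80  81  
[... 1202 characters left out ...]
20 120  98  82  80  80  80  79  78  79  80  79]
 [113 113 103 101 100  99  87  73  74  78  79  77  78  78  79  79  80  80  80  80  78]
 [114 115 114 112 107 107 106  98  68  68  70  71  73  74  75  77  78  77  78  78  79]
 [114 116 115 115 115 112 100  99  70  68  69  67  67  68  66  79  99  94  91  88  88]]
eyeblock col [110 104  73  16  15  14  17  18  23  31  32  30  30  30  31  32  32  31  33  31  31  31  30  31  31  40  82  99 137]
[0.4662 0.015  0.056 ] [ 1.7623  1.2129 73.3282]
[0.4634 0.0508 0.0305] [37.6672  1.2687 98.8058]
[0.4648 0.0319 0.056 ] [18.7579  1.2017 73.3176]
hook [array([-90.161 ,   1.2738,  73.3852]), array([-70.8241,   1.261 ,  73.3732])] [-98.5928   2.2532 101.3893]
```

```bash
python3 - <<'E'
from h import *
np.set_printoptions(linewidth=220,precision=4,suppress=True)
c=get_calibration("wrist");c2=dict(c);c2["pose"]=np.load("w2.npy")
for k,p in((c2,(268,221.7)),(c,(278,91.5))):q=onz(k,*p,.043);print(q,tool(q),np.linalg.norm(q[:2]-[.475,-.085]))
print(onz(c2,373,217,.043))
E
```

```text
[0.462  0.0881 0.043 ] [74.9994  2.8182 86.2807] 0.17360258811121818
[0.4622 0.0879 0.043 ] [74.7686  2.9569 86.2807] 0.17337222785842815
[0.5483 0.0924 0.043 ]
```

>>> play_rows(motion=[12.5,0.7,35,0,0,0,-0.2,12.5,0.7,70,0,0,0,-0.2,12.5,0.7,90,0,0,0,-0.2,12.5,0.7,98,0,0,0,-0.2,12.5,0.7,98,0,0,0,-0.2,12.5,0.7,98,0,0,0,0.5,12.5,0.7,98,0,0,0,1,12.5,0.7,98,0,0,0,1,12.5,0.7,98,0,0,0,1,12.5,0.7,98,0,0,0,1])

```text
t: 10.55
position: [0.4662, 0.027, 0.033]
orientation: [2.13, 2.307, 0.002]
ft_force: [-0.6, 0.0, 5.6]
width: 0.0122
gripper_force: 58.9
```

>>> play_rows(motion=[0,0,-6,0,0,0,1,0,0,-12,0,0,0,1,0,0,-18,0,0,0,1,8,0.4,-19,0,0,0,1,16,0.8,-19,0,0,0,1,24,1.2,-19,0,0,0,1,31,1.6,-19,0,0,0,1,37,1.6,-19,0,0,0,1,37,1.6,-19,0,0,0,1,37,1.6,-19,0,0,0,1])

```text
t: 11.55
position: [0.4638, 0.0641, 0.0507]
orientation: [-2.131, -2.309, 0.001]
ft_force: [0.3, -0.6, -0.9]
width: 0.0123
gripper_force: 58.6
```

```bash
python3 - <<'E'
from h import *
np.set_printoptions(linewidth=220,precision=4,suppress=True)
s=state();c,im=snap("wrist","w9");np.save("w9.npy",c["pose"])
print(s["position"],s["t"],s["ft_force"],s["qvel"].round(3))
g=cv2.cvtColor(im,cv2.COLOR_BGR2GRAY)
e=s["position"]+R.from_rotvec(s["orientation"]).as_matrix()@np.array([.025,0,0]);e[2]=s["position"][2]-.001
p=[.462,.088,.043];print("eye px",px(c,e),"post px",px(c,p),tool(p))
u,v=px(c,p).astype(int);print(u,v);print(g[v-36:v+37:3,u-42:u+44:3])
E
```

```text
[0.4638 0.0641 0.0507] 11.55 [ 0.2521 -0.6289 -0.8707] [ 0.01  -0.002  0.004  0.002  0.002  0.     0.   ]
eye px [272.6069 220.9086] post px [272.9157 217.8663] [24.2809  0.1161  7.678 ]
272 217
[[125 125 124 123 124 124 124 124 124 124 116  71  59  63  70  73  76  79  84  85  87  87  89  90  90  89  90  90  91]
 [124 125 125 124 124 125 124 124 122 118 109  53  56  55  56  53  50  52  53  53  53  54  55  57  63  63  72  77  79]
 [125 124 122 112 112 118 118 118 117 111 102  57  62  63  63  62  64  61  61  59  62  59  59  56  56  55  54  54  53]
 [113 117 116 110 111 111 110 111 111 112  95  50  64  64  62  63  65  63  62  64  65  64  66  64  65  64  63  64  62]
 [111 111 110 111 113 111 111 112 111 112 102  55  66  77  90  97  88  72  65  64  64  65  64  64  67  65  65  65  65]
 [110 111 111 113 126 116 112 112 111 109 100  99 105 109 113 126 120 111 106  98  81  64  63  64  64  64  63  63  63]
 [111 112 121 123 114 112 111 111 108 100 111 116 120 123 124 159 158 151 140 129 115  87  63  64  63  64  63  63  62]
 [113 124 126 120 111 111 112 108 101 108 117 120 117 116 114 165 177 17
[... 1370 characters left out ...]
109 110 110 107 107 117 128 121 113 107 115 117  90  92  96  98 108 116 117 114 104 126 127 126 126 126]
 [111 110 109 110 110 110 110 108 106 115 126 123 117 114 111 105 109 113 114 116 117 113  99  96 125 127 126 127 126]
 [111 110 109 110 110 111 111 111 109 104 114 122 127 129 127 120 123 123 122 114 112  96  90  90  96 126 126 126 125]
 [112 112 111 111 111 111 113 111 110 110 104 103 110 114 119 119 116 113 107 101  94  91  90  90  97 126 125 125 124]
 [112 112 111 112 112 112 112 111 112 106  41  20  34  56  81  85  65  45  24  30  79  89  89  90 109 126 125 125 124]
 [113 112 112 112 112 111 111 112 111  88  19  16  16  16  16  16  22  20  20  19  50  89  89  89 110 125 125 124 123]]
```

```bash
python3 - <<'E'
from h import *
c=get_calibration("wrist");z=state()["position"][2]
im=cv2.imread("pics/w9.png")
print(z,tool(onz(c,274.5,220.5,z-.001)),tool(onz(c,274,215,.043)),tool(onz(c,274,216,.043)))
E
```

```text
0.05068703399614802 [25.16305985  0.80250678  0.99039963] [25.26027212  0.60347908  7.67745911] [24.81317211  0.60341253  7.67762536]
```

>>> play_rows(motion=[0,0,4,0,0,0,1,0,0,8,0,0,0,1,0,0,12,0,0,0,1,0,0,16,0,0,0,1,0,0,18,0,0,0,1,0,0,18,0,0,0,1])

```text
t: 12.2
position: [0.4637, 0.064, 0.0327]
orientation: [-2.131, -2.308, 0.001]
ft_force: [-2.0, 0.3, 3.4]
width: 0.0119
gripper_force: 59.2
```

>>> play_rows(motion=[-2,0,0,0,0,0,1,-4,0,0,0,0,0,1,-6,0,0,0,0,0,1,-8,0,0,0,0,0,1,-9,0,0,0,0,0,1,-9,0,0,0,0,0,1,-9,0,0,0,0,0,1])

```text
t: 12.9
position: [0.4647, 0.0602, 0.0332]
orientation: [-2.124, -2.311, -0.007]
ft_force: [-3.1, 14.9, 3.8]
width: 0.0123
gripper_force: 59.2
```

```bash
python3 - <<'E'
from h import *
s=state();print(s["position"],s["ft_force"],s["width"])
E
```

```text
[0.46468529 0.06017341 0.03316692] [-3.10729239 14.86039604  3.78374048] 0.012316905131379167
```

>>> play_rows(motion=[3,0,0,0,0,0,1,4,0,0,0,0,0,1,4,0,0,0,0,0,1,4,0,0,0,0,0,0.7,4,0,0,0,0,0,0.4,4,0,0,0,0,0,0.1,4,0,0,0,0,0,0,4,0,0,0,0,0,0,4,0,-10,0,0,0,0,4,0,-40,0,0,0,0,0,0,-80,0,0,0,0,0,0,-110,0,0,0,0])

```text
t: 14.1
position: [0.465, 0.0546, 0.1453]
orientation: [2.131, 2.307, 0.001]
ft_force: [0.4, -0.6, 0.7]
width: 0.0431
gripper_force: 0.0
```

>>> play_rows(motion=[0,0,-20,0,0,0,0,0,0,-20,0,0,0,0,0,0,-20,0,0,0,0,0,0,-20,0,0,0,0])

```text
t: 14.5
position: [0.4638, 0.055, 0.162]
orientation: [-2.13, -2.308, 0.002]
ft_force: [0.6, 0.4, -1.2]
width: 0.0431
gripper_force: 0.0
```

```bash
python3 - <<'E'
from h import *
np.set_printoptions(linewidth=220,precision=4,suppress=True)
s=state();c,im=snap("wrist","w10");print(s["position"],s["t"],s["width"],s["ft_force"],s["qvel"].round(3))
g=cv2.cvtColor(im,cv2.COLOR_BGR2GRAY)
u,v=px(c,[.462,.084,.043]).astype(int);print("post exp",u,v);print(g[v-22:v+60:2,u-26:u+30:2])
p2=px(c,[.475,-.085,.028]);print("hole px",p2)
print("pivot",px(c,[.5483,.0924,.043]))
E
```

```text
[0.4638 0.055  0.162 ] 14.5 0.043098847845599864 [ 0.6294  0.3627 -1.169 ] [-0.001  0.012 -0.001  0.001  0.     0.002 -0.   ]
post exp 274 159
[[113 112 113 ...  73  75  77]
 [113 113 113 ...  54  53  54]
 [113 114 113 ...  71  71  69]
 ...
 [ 98 108 114 ... 101  85 110]
 [100 109 114 ... 100  85 111]
 [ 99 108 114 ... 100  93 113]]
hole px [273.4813 347.8991]
pivot [397.6032 156.9563]
```

```bash
python3 - <<'E'
from h import *
c=get_calibration("wrist")
g=cv2.cvtColor(cv2.imread("pics/w10.png"),cv2.COLOR_BGR2GRAY)
for v in range(136,222,2):print(v,' '.join(f"{x:3d}" for x in g[v,246:304:2]))
m=(g<40).astype(np.uint8);m[:,:250]=0;m[:,300:]=0
n,l,st,ce=cv2.connectedComponentsWithStats(m);print([(st[i].tolist(),ce[i].round(1)) for i in range(1,n) if st[i,4]>40])
print("dark arm slope",[(x,int(np.argmax(g[120:175,x]<62))+120) for x in(300,330,360)])
print([ (v,g[v,275]) for v in range(290,372,3)])
E
```

```text
136 114 114 112 113 113 112 112 112 113 100  80  68  56  55  60  63  65  66  69  69  71  74  76  78  80  78  80  80  82
138 113 112 112 112 113 112 112 112 110  91  72  58  61  72  79  87  85  74  61  56  53  53  54  54  55  57  60  63  64
140 113 113 112 112 113 113 113 108 102  99  91  89  95 101 106 110 109 105  98  91  71  57  56  62  65  63  61  60  60
142 113 113 113 113 113 112 109 104  99  99 105 111 107 108 105 103 104 109 111 111  98  73  59  69  80  79  79  78  77
144 114 114 113 114 110 106 101 100  99 106 127 115  93  93  93  88  84  90  97 107 111  97  70  64  75  79  79  79  80
146 114 114 114 113 103 100 101 100 105 130 142 128  97  86  89  90  88  74  68  93 108 111 100  64  68  78  80  78  78
148 115 114 114 113 102 100 101 101 125 142 135 104  88  95 104 102  94  90  63  68  94 115 126  79  68  78  77  76  78
150 116 115 114 113 103 101 101 107 132 141 109  93 101 127 136 133 112  99  78  49  78 125 138  96  70  78  80  78  78
152 114 115 112 108 102 101 102 112 131 127  96 102 120 141 142 143 133 111  84  48  67 121 142 110  78  76  77  77  78
154 113 113 107 101 
[... 4165 characters left out ...]
0, 393, 50, 27, 1211], array([274.6, 407.3]))]
dark arm slope [(300, 139), (330, 141), (360, 144)]
[(290, np.uint8(48)), (293, np.uint8(14)), (296, np.uint8(17)), (299, np.uint8(15)), (302, np.uint8(35)), (305, np.uint8(36)), (308, np.uint8(39)), (311, np.uint8(43)), (314, np.uint8(42)), (317, np.uint8(41)), (320, np.uint8(43)), (323, np.uint8(42)), (326, np.uint8(133)), (329, np.uint8(159)), (332, np.uint8(159)), (335, np.uint8(160)), (338, np.uint8(159)), (341, np.uint8(159)), (344, np.uint8(95)), (347, np.uint8(79)), (350, np.uint8(84)), (353, np.uint8(126)), (356, np.uint8(159)), (359, np.uint8(158)), (362, np.uint8(159)), (365, np.uint8(157)), (368, np.uint8(156)), (371, np.uint8(118))]
```

```bash
python3 - <<'E'
from h import *
np.set_printoptions(precision=4,suppress=True)
c=get_calibration("wrist");c8=dict(c);c8["pose"]=np.load("w8.npy");g=cv2.cvtColor(cv2.imread("pics/w10.png"),cv2.COLOR_BGR2GRAY)
g8=cv2.cvtColor(cv2.imread("pics/w8.png"),cv2.COLOR_BGR2GRAY)
for v in range(318,376,2):print(v,' '.join(f"{x:3d}" for x in g[v,246:304:2]))
print("w8");
for v in range(334,360,2):print(v,' '.join(f"{x:3d}" for x in g8[v,246:304:2]))
print("w10 hook far",onz(c,275.5,324.5,.056),"hole",onz(c,274,348,.028)," plate back",onz(c,275,371,.028))
print("w8 hook far",onz(c8,275,344.5,.056),"plate back",onz(c8,275,355,.028))
print("eye",onz(c,275,155,.031),"post",onz(c,275,153,.043))
E
```

```text
318 107 111 111 112 114 112 111 110 110 112 105  50  44  45  44  39  37  33  45  97 102 101 101 101 102 103 100 105 119
320 114 150 155 156 159 156 156 156 153 154 147  66  46  46  44  38  36  34  67 144 151 149 150 150 150 151 141 114 118
322 114 153 158 159 163 158 159 157 157 157 150  71  46  47  41  40  37  34  79 150 156 155 154 154 156 156 143 117 117
324 113 149 160 160 163 159 160 158 157 158 154 110  58  55  55  53  46  48 113 154 156 155 154 153 156 156 140 114 117
326 112 149 159 157 158 156 159 158 157 158 156 148 132 131 133 131 128 128 145 155 156 154 152 152 155 157 138  96 115
328 113 149 156 120 109 115 155 158 157 158 157 158 156 157 158 158 157 155 154 156 155 146 117 115 133 156 138 103 118
330 114 149 156 108  83  94 151 158 156 157 156 159 157 158 158 160 157 156 156 155 155 138  88  82 120 154 134 103 118
332 114 149 155 107  82  93 144 158 158 158 158 159 158 158 159 158 158 156 156 156 155 139  89  83 119 155 134 110 117
334 113 150 156 107  81  94 146 159 157 158 157 158 157 158 159 158 158 157 155 155 155 138  87  82 119 155 136 115 117
336 113 149 156 107 
[... 3480 characters left out ...]
60 162 159 159 158 155 157 155 155 157 158 156 156 157 157 155 155 153 154 153 153 152 154 155 156 153
354 129 146 151 150 151 149 149 147 146 148 146 145 146 147 147 146 147 147 145 144 145 146 144 145 146 148 148 149 147
356 120 121 122 121 121 120 121 121 122 121 121 121 122 122 121 121 121 121 121 122 121 121 122 121 122 122 123 123 122
358 119 118 118 117 118 118 118 118 118 118 118 118 117 118 118 119 119 119 119 119 119 118 120 119 120 118 118 118 118
w10 hook far [ 0.4731 -0.0415  0.056 ] hole [ 0.4753 -0.0849  0.028 ]  plate back [ 0.4782 -0.1092  0.028 ]
w8 hook far [ 0.4735 -0.0767  0.056 ] plate back [ 0.476  -0.1079  0.028 ]
eye [0.4625 0.0849 0.031 ] post [0.4622 0.0883 0.043 ]
```

>>> play_rows(motion=[-40,0,0,0,0,0,0,-80,1,20,0,0,0,0,-86,1,60,0,0,0,0,-86,1,100,0,0,0,0,-86,1,122,0,0,0,0,-86,1,131,0,0,0,0,-86,1,131,0,0,0,0,-86,1,131,0,0,0,1,-86,1,131,0,0,0,1,-86,1,131,0,0,0,1,-86,1,131,0,0,0,1,-86,1,131,0,0,0,1])

```text
t: 15.75
position: [0.4736, -0.0305, 0.0331]
orientation: [2.13, 2.307, 0.002]
ft_force: [-1.0, 0.6, 8.0]
width: 0.0123
gripper_force: 59.1
```

```bash
python3 - <<'E'
from h import *
s=state();c,im=snap("wrist","w11");print(s["position"],s["t"],s["width"],s["ft_force"])
g=cv2.cvtColor(im,cv2.COLOR_BGR2GRAY)
print(g[270:352:2,274].tolist());print(tool(onz(c,274,338.5,s["position"][2]+.0263)))
E
```

```text
[ 0.47357139 -0.03046286  0.03305442] 15.75 0.012274813311711603 [-1.02707321  0.58765625  8.01134137]
[19, 22, 18, 18, 19, 19, 29, 35, 39, 36, 38, 38, 40, 41, 41, 42, 42, 43, 44, 45, 47, 46, 44, 46, 44, 46, 46, 44, 45, 45, 45, 44, 68, 157, 175, 175, 175, 174, 174, 174, 174]
[-10.87478696   0.57714355 -26.31048723]
```

```bash
python3 - <<'E'
from h import *
c=get_calibration("wrist");s=state();g=cv2.cvtColor(cv2.imread("pics/w11.png"),cv2.COLOR_BGR2GRAY);w5=cv2.cvtColor(cv2.imread("pics/w5raw.png"),cv2.COLOR_BGR2GRAY)
for dz in(.023,.0263):print(tool(onz(c,274,334.5,s["position"][2]+dz)),tool(onz(c,274,281.5,s["position"][2]+dz)))
print(g[310,254:296].tolist(),w5[310,254:296].tolist())
E
```

```text
[-11.58740168   0.57919669 -22.99584586] [ 10.59374627   0.58162449 -23.00138359]
[ -9.17083295   0.57740452 -26.29646252] [ 12.39949237   0.57976546 -26.30184775]
[27, 26, 23, 24, 22, 28, 32, 40, 45, 45, 47, 44, 45, 46, 46, 45, 46, 46, 45, 46, 47, 46, 45, 44, 41, 42, 40, 38, 38, 35, 36, 34, 32, 27, 26, 21, 24, 27, 30, 41, 51, 53] [20, 16, 15, 11, 13, 12, 11, 12, 22, 28, 31, 32, 33, 32, 34, 32, 32, 32, 34, 32, 32, 33, 32, 32, 27, 30, 28, 25, 29, 26, 26, 24, 22, 20, 17, 15, 13, 16, 20, 27, 33, 39]
```

>>> play_rows(motion=[1,0,-5,0,-0.04,0,1,1.5,0,-11,0,-0.09,0,1,2,-0.5,-17,0,-0.13,0,1,2,-1,-17,0,-0.13,0,1,-4,-2,-17,0,-0.13,0,1,-10,-3,-17,0,-0.13,0,1,-10,-3,-17,0,-0.13,0,1,-10,-3,-17,0,-0.13,0,1])

```text
t: 16.6
position: [0.4704, -0.0415, 0.0487]
orientation: [2.067, 2.234, -0.134]
ft_force: [1.2, 1.0, -0.7]
width: 0.0122
gripper_force: 59.3
```

```bash
python3 - <<'E'
from h import *
s=state();c,im=snap("wrist","w12");print(s["position"],s["t"],s["width"],s["ft_force"],s["moment"])
g=cv2.cvtColor(im,cv2.COLOR_BGR2GRAY)
u,v=px(c,[.462,.085,.037]).astype(int);print(u,v)
for y in range(max(0,v-40),v+45,3):print(y,' '.join(f"{x:3d}" for x in g[y,u-36:u+38:3]))
E
```

```text
[ 0.47042753 -0.04153167  0.0487268 ] 16.6 0.012158998797229767 [ 1.17359426  1.03104537 -0.74741418] [ 0.33923259 -0.21370757 -0.07118068]
276 -83
```

>>> play_rows(motion=[0,0,0,0,0,0,1,-7,-0.5,-1,0,0,0,1,-14,-0.8,-2,0,0,0,1,-14,-0.8,-2,0,0,0,1,-14,-0.8,-2,0,0,0,1])

```text
t: 17.15
position: [0.4707, -0.0541, 0.0526]
orientation: [2.064, 2.236, -0.133]
ft_force: [2.0, 4.2, -2.6]
width: 0.0124
gripper_force: 59.3
```

```bash
python3 - <<'E'
from h import *
s=state();print(s["position"],s["t"],s["ft_force"])
c,im=snap("side","s12");g=cv2.cvtColor(im,cv2.COLOR_BGR2GRAY)
u,v=px(c,[.462,.0885,.037]).astype(int);print(u,v)
for y in range(v-14,v+12):print(y,' '.join(f"{x:3d}" for x in g[y,u-15:u+16]))
E
```

```text
[ 0.47071643 -0.05410625  0.05264023] 17.15 [ 1.95028824  4.20710348 -2.57306587]
335 243
229 100 104 111 116 116 116 117 118 113 104  98  77  89 110 111  76  48  28  24  20  15  50  67  87 109 115 108  97 108 117 121
230 101 106 118 116 117 116 119 112  95  76  76  79  95 120 111  67  29  20  25  26  24  44  61  77  90  96  97  99 109 117 121
231 108 113 117 117 116 112 117 107  78  77  83  99 105 122 109  68  35  18  31  31  26  40  60  67  68  79  87 100 107 113 120
232 118 116 117 118 115 116 113  96  79  78  94 121 121 121 108  66  20  29  31  27  26  39  66  68  75  80  91 107 112 122 121
233 116 119 115 119 116 111  95  76  80  76  99 118 117 120 110  68  22  24  13  23  24  45  71  75  77  81  89 106 112 121 119
234 118 116 120 117 119 105  76  78  80  83 102 122 117 119 108  63  24  25  20  21  21  44  71  78  82  79  88 106 111 119 121
235 119 118 118 120 114  95  78  80  75  91 112 122 124 125 110  53  19  26  24  26  31  63  94  96  81  81  89 110 115 118 120
236 106 103 105 104  96  79  81  79  80  84  98 105 106 111  99  57  20  29  25  21  30  74 114 106  76  72  86 11
[... 1617 characters left out ...]
  51  53  57  61  83 110 107 110 104  91  80  79  78  81  83
250  67  66  65  61  61  58  58  58  58  56  55  55  50  52  54  53  55  50  54  64  79 101 110 110  97  75  82  79  83  79  82
251  85  85  79  72  73  76  74  72  70  71  73  66  67  67  67  57  58  60  63  65  68  80 102 119 107  78  78  82  78  84  81
252  83  81  83  84  85  84  85  83  83  87  82  81  81  84  83  76  73  71  74  75  78  78  87 108 101  81  84  82  83  81  81
253  83  84  85  85  86  84  84  83  83  86  80  81  81  82  83  83  84  82  83  82  84  80  82  80  80  82  83  82  81  82  80
254  84  83  82  84  81  82  81  84  81  85  81  83  78  83  80  82  84  86  82  82  81  80  82  83  81  80  82  79  80  78  81
```

>>> play_rows(motion=[-4,0.2,0.5,0,0.04,0,1,-8,0.3,1,0,0.09,0,1,-10.7,0.4,1.4,0,0.13,0,1,-10.7,0.4,1.4,0,0.13,0,1,-10.7,0.4,1.4,0,0.13,0,1,-10.7,0.4,1.4,0,0.13,0,1])

```text
t: 17.8
position: [0.4715, -0.0637, 0.0523]
orientation: [-2.129, -2.309, 0.0]
ft_force: [1.1, 5.7, -2.1]
width: 0.012
gripper_force: 59.1
```

```bash
python3 - <<'E'
from h import *
s=state();print(s["position"],s["t"],s["ft_force"],R.from_rotvec(s["orientation"]).as_matrix().round(4))
c,im=snap("wrist","w13");s=state()
g=cv2.cvtColor(im,cv2.COLOR_BGR2GRAY).astype(int)
print(g[215:262,240].tolist());print(g[250,215:245].tolist(),g[250,305:335].tolist());print(g[270:352:2,274].tolist())
print(tool([.472,-.0651,.033]))
E
```

```text
[ 0.47151218 -0.06373172  0.05233217] 17.8 [ 1.11606459  5.68683017 -2.14204184] [[-8.100e-02  9.967e-01 -8.000e-04]
 [ 9.967e-01  8.100e-02  3.000e-04]
 [ 4.000e-04 -8.000e-04 -1.000e+00]]
[75, 70, 70, 69, 70, 69, 69, 69, 71, 70, 70, 72, 79, 83, 86, 86, 87, 87, 86, 86, 86, 93, 111, 132, 141, 143, 144, 143, 143, 143, 144, 144, 144, 144, 144, 144, 144, 144, 141, 124, 97, 80, 77, 76, 76, 77, 77]
[113, 114, 113, 113, 113, 113, 114, 112, 113, 112, 113, 112, 113, 113, 120, 130, 139, 140, 141, 142, 142, 144, 142, 141, 142, 144, 147, 146, 145, 144] [156, 155, 155, 155, 155, 155, 155, 156, 156, 157, 158, 158, 157, 157, 156, 151, 139, 126, 123, 123, 122, 124, 124, 123, 124, 124, 124, 124, 125, 126]
[13, 15, 14, 15, 18, 20, 25, 34, 37, 34, 35, 37, 38, 38, 38, 39, 38, 39, 42, 41, 42, 40, 41, 42, 40, 41, 43, 43, 42, 40, 42, 43, 58, 119, 124, 125, 126, 138, 144, 143, 142]
[-1.52896902  0.39727538 19.31785702]
```

```bash
python3 - <<'E'
from h import *
c=get_calibration("wrist");s=state()
for p in[(229.7,250),(321.3,250),(240,237.1)]:print(p,tool(onz(c,*p,.028)))
for v in(334.8,283):print(tool(onz(c,274,v,s["position"][2]+.023)))
E
```

```text
(229.7, 250) [  1.69976598 -20.83256555  24.33588802]
(321.3, 250) [ 1.69761126 23.52687671 24.30052619]
(240, 237.1) [  8.41578675 -15.66285544  24.33406708]
[-11.76630256   0.58886501 -23.00450777]
[  9.94276353   0.59114277 -22.99707471]
```

>>> play_rows(motion=[-0.3,0.6,3,0,0,0,1,-0.3,0.6,6,0,0,0,1,-0.3,0.6,8,0,0,0,1,-0.3,0.6,9,0,0,0,1,-0.3,0.6,10,0,0,0,1,-0.3,0.6,10,0,0,0,1,-0.3,0.6,10,0,0,0,1])

```text
t: 18.55
position: [0.4721, -0.0637, 0.0423]
orientation: [-2.128, -2.31, 0.001]
ft_force: [0.8, 5.3, -2.0]
width: 0.0125
gripper_force: 59.2
```

>>> play_rows(motion=[0,0,1,0,0,0,1,0,0,2,0,0,0,1,0,0,3,0,0,0,1,0,0,4,0,0,0,1,0,0,4,0,0,0,1,0,0,4,0,0,0,1])

```text
t: 19.15
position: [0.4721, -0.0637, 0.0384]
orientation: [-2.128, -2.31, 0.001]
ft_force: [0.5, 6.0, -1.9]
width: 0.0124
gripper_force: 59.2
```

>>> play_rows(motion=[0,0,1,0,0,0,1,0,0,2,0,0,0,1,0,0,3,0,0,0,1,0,0,4,0,0,0,1,0,0,4.5,0,0,0,1,0,0,4.5,0,0,0,1,0,0,4.5,0,0,0,1])

```text
t: 19.85
position: [0.4721, -0.0638, 0.034]
orientation: [-2.128, -2.31, 0.001]
ft_force: [0.4, 5.8, -0.1]
width: 0.0122
gripper_force: 59.5
```

>>> play_rows(motion=[0,0,0.7,0,0,0,1,0,0,1.4,0,0,0,1,0,0,2,0,0,0,1,0,0,2,0,0,0,1,0,0,2,0,0,0,1])

```text
t: 20.35
position: [0.4722, -0.0638, 0.033]
orientation: [-2.128, -2.31, 0.001]
ft_force: [-3.9, 6.3, 15.2]
width: 0.0124
gripper_force: 61.4
```

>>> play_rows(motion=[0,0,-1,0,0,0,1,0.5,0,-1.5,0,0,0,1,1,0,-1.5,0,0,0,1,1,0,-1.5,0,0,0,1,1,0,-1.5,0,0,0,0.6,1,0,-1.5,0,0,0,0.4,1,0,-1.5,0,0,0,0.3,1,0,-1.5,0,0,0,0.2,1,0,-1.5,0,0,0,0.2,1,0,-15,0,0,0,0.2,1,0,-45,0,0,0,0.2,30,0,-80,0,0,0,0.2])

```text
t: 21.55
position: [0.4696, -0.0388, 0.1132]
orientation: [2.138, 2.302, -0.004]
ft_force: [1.7, 0.3, -0.3]
width: 0.0339
gripper_force: 0.0
```

>>> play_rows(motion=[40,0,-25,0,0,0,0.2,80,0,-25,0,0,0,0.2,90,0,-25,0,0,0,0.2,90,0,-25,0,0,0,0.2,90,0,-25,0,0,0,0.2,90,0,-25,0,0,0,0.2])

```text
t: 22.15
position: [0.4628, 0.0524, 0.1369]
orientation: [2.134, 2.306, -0.002]
ft_force: [-1.0, 0.6, 0.7]
width: 0.0339
gripper_force: 0.0
```

```bash
python3 - <<'E'
from h import *
np.set_printoptions(precision=4,suppress=True)
s=state();c,im=snap("wrist","w14");print(s["position"],s["t"],s["width"],s["ft_force"])
g=cv2.cvtColor(im,cv2.COLOR_BGR2GRAY)
m=(g<45).astype(np.uint8);m[:,:255]=0;m[:,300:]=0;m[385:]=0
n,l,st,ce=cv2.connectedComponentsWithStats(m)
for i in range(1,n):
  if st[i,4]>60:
    x,y,w,h,a=st[i];print(st[i],"top edges",onz(c,x+w/2,y+h-.5,.056)[:2])
u,v=px(c,[.462,.088,.043]).astype(int);print(u,v)
for y in range(v-24,v+34,2):print(y,' '.join(f"{x:3d}" for x in g[y,u-30:u+32:2]))
E
```

```text
[0.4628 0.0524 0.1369] 22.15 0.033946906617039196 [-0.9872  0.6161  0.6706]
[263 187  22  46 868] top edges [0.4643 0.0411]
[267 339  16  39 476] top edges [ 0.4737 -0.0717]
276 155
131 117 116 117 117 116 115 115 116 113  89  84  83  84  84  83  82  84  84  83  83  83  84  83  87  88  89  88  90  91 103 104
133 116 116 116 116 117 115 116 116 107  86  83  84  83  82  83  83  84  84  84  84  83  81  83  83  84  83  83  84  84  83  84
135 116 116 115 115 116 116 116 115 102  83  83  85  85  83  84  83  82  84  83  83  83  83  82  82  84  84  83  84  83  83  84
137 115 115 116 114 115 114 114 114 102  83  84 101 100  83  83  84  83  83  82  82  82  82  82  82  83  84  84  84  83  84  84
139 115 116 114 114 115 116 113 103  92  82  87 112 104  83  83  84  82  83  83  84  82  82  83  82  82  84  84  83  83  83  83
141 116 116 114 115 115 116 113  88  84  83  88 113 103  83  85  83  83  84  83  84  83  82  82  82  83  83  82  82  83  83  83
143 115 115 114 115 116 115 115 101  85  83  88 111 102  82  83  85  84  84  84  83  83  83  83  83  83  81  83  83  83  84  82
145 115 116 114 115 11
[... 2093 characters left out ...]
  75  84  90 102 108 126 121 116 117 116 117 117 117 116 117
179 116 115 112 104 103 104 117 149 152 132 108  96  77  70  69  72  82  90 101 106 109 120 110 116 117 117 118 117 117 117 117
181 115 116 115 111 105 103 105 126 149 138 116 109 102  97  91  98 101 107 108 107  99  97 107 118 117 118 117 116 118 117 118
183 116 116 116 116 107 103 103 106 124 128 110 114 115 113 110 112 112 112 106  97  85  87 113 119 118 117 117 117 117 117 117
185 117 116 117 116 115 109 103 101 103 103  99  96 101 106 109 105  99  94  92  85  81  88 114 117 117 117 117 117 116 117 116
187 117 117 114 110 111 107 102 103 102  90  55  42  54  68  76  68  48  44  58  80  82  89 114 117 117 116 116 117 116 116 117
```

```bash
python3 - <<'E'
from h import *
np.set_printoptions(precision=4,suppress=True)
c=get_calibration("wrist");P=c["pose"]
post=onz(c,275.5,167,.043);print("post",post)
for z in(.031,.036,.043):
  e=onz(c,274.5,168.3,z);d=(P[:3,:3].T@(e-P[:3,3]))[2];print(z,e,np.linalg.norm(e-post),"ring px",K(c)*.025/d)
print(onz(c,275,377.5,.056),onz(c,275,371,.028))
g=cv2.cvtColor(cv2.imread("pics/w14.png"),cv2.COLOR_BGR2GRAY);print(g[340:412:2,275].tolist(),g[168,250:300].tolist())
E
```

```text
post [0.4622 0.081  0.043 ]
0.031 [0.4618 0.0776 0.031 ] 0.012464425749408767 ring px 37.14661410873223
0.036 [0.4617 0.0787 0.036 ] 0.0073902636534178895 ring px 37.908842721119676
0.043 [0.4616 0.0801 0.043 ] 0.0010597120587665211 ring px 39.030069264948885
[ 0.4737 -0.0715  0.056 ] [ 0.4753 -0.0901  0.028 ]
[84, 25, 15, 9, 18, 9, 19, 31, 40, 41, 42, 44, 45, 45, 44, 44, 41, 42, 43, 53, 133, 158, 159, 159, 143, 122, 121, 131, 101, 26, 25, 23, 22, 24, 27, 26] [104, 103, 103, 104, 104, 109, 121, 136, 143, 147, 143, 133, 117, 106, 104, 102, 94, 86, 97, 113, 122, 133, 142, 146, 147, 146, 146, 147, 147, 144, 136, 127, 117, 97, 74, 78, 94, 102, 112, 126, 131, 117, 96, 84, 82, 81, 82, 82, 80, 81]
```

```bash
python3 - <<'E'
from bench import *
print(sign_off())
E
```

```text
the job is handed in; nothing more can be done
None
```

The spring is refitted and I handed the job in at about 22 s; no verdict came back. The last images put the pin in the hole, the eye round the post's neck under the head, the spring stretched about 22 mm and the brake arm at its stop. On the first try the pin came out as I stretched the eye over the post, so I re-seated the hook with the eye already on.

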